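# Screw the brass hose elbow home to the red line

### The arm

A 7-joint arm with a two-finger parallel gripper is mounted at the origin on the work surface. World frame = base frame: x ahead of the robot, y to its left, z up, the work surface at z = 0. Lengths are in m, angles in rad, forces in N, time in s.
With the tool pointing down it reaches from about 0.425 to 1.025 m from the base axis. Payload 9.4 kg.
Tool frame: the origin (TCP) lies at the very end of the fingers, on their centre line; the grasp point (between the pads) lies 19 mm behind it; z points along the fingers, y is the line along which they close (so a half turn about z gives the same grasp; the last joint's range is limited). The gripper opens to 85 mm and grips with 20 to 120 N. Pads are 22 mm wide; open, the fingers measure 114 mm over their backs; the gripper's body (76 mm by 85 mm) begins 54 mm behind the grasp point. The pads swing forward as they close: fully open they stand 13 mm farther back than shut.
Start: joints at [-1.322, 0.599, -0.003, 1.599, 0.002, 0.943, -0.08], TCP at [0.232, 0.687, 0.204] pointing down, gripper open.
Joint ranges: [-2.57, 2.57], [-0.35, 1.97], [-1.29, 1.29], [0.11, 2.56], [-1.05, 4.19], [0.11, 1.86], [-2.63, 2.63]. Speed limits (rad/s): [2.22, 2.22, 3.01, 3.01, 3.14, 3.14, 3.14].

### API

Orientations are given as a rotation vector (axis times angle).
In Python, from rig import telemetry, get_image, manip gives the robot as it stands.
- The arm moves only by the shell command python3 -m creep 'ROWS' [FORCE]. ROWS is JSON, a list of rows, each an object of numbers: "ax", "ay", "az": the turn, a rotation vector about the world's x, y, z in rad; "x", "y", "z": the shift along the world's x, y, z in m; "hand": the opening, from 0 (shut) to 1 (fully open). A call has 1 to 20 rows; each row shifts and turns the commanded pose from where the row before left it; what a row does not reach is not made up. A row lasts 1/12 s, in which the tool goes at most 41.7 mm and 7.16 degrees, less where a joint would pass 70% of its speed; a pose out of reach is approached as far as the arm can. A call is refused whole if a number of a shift passes 0.0417 or a number of a turn 0.125, either way. A call with a gripper value outside its range is refused whole. The fingers move at their own pace and stop on an object; FORCE is the grip in N (left out, the last holds). Time passes only in rows, so rows that do not move let the fingers close. It gives the time, the measured TCP pose, the force, the opening and the grip force at its end, in the units of the state.
- telemetry.state(): the state, without advancing time (a new reading comes with each control period).
- get_image(name): name is "scene" or "top" or "wrist"; returns a dict with "color" (384x512x3 uint8, blue, green, red), "range_z" (384x512 float32, m along the optical axis (not along the pixel's ray), 0 where there is no reading), "vertical_fov" (degrees; the focal length in pixels is half the picture's height over the tangent of half this angle, whatever the lens; pixels are square), "cx", "cy" (the principal point, pixels), "k1" (the pictures are not rectified: a ray, as slopes to the right and down, at radius r is drawn at 1 + k1 r^2 times it, then the intrinsics apply), "R" (3x3) and "t" (3): a world point X has camera coordinates R X + t. Camera axes: x right, y down, z forward; pixel columns grow to the right and rows downward; lengths in m; the calibration is good to about 2 mm. A picture is of the moment at which its call begins.
- manip.sign_off(): hands the job in; it is judged then, once.
The state is a dict: "time_s": time; "joint_positions": joint angles; "qd": joint speeds; "joint_torque": joint torques, N m; "ee_pos": TCP position; "tool_rot": TCP orientation; "ft_force": force on the tool from outside, world axes, zero at the start; "ft_torque": the same for the moment, N m; "grip_width": finger opening in m; "grip_force": force on a finger pad.
Only numpy, scipy, OpenCV 4.12 (cv2) and the standard library are available. Lean on these libraries where they do the work, as an engineer would, in place of code of your own. Each camera call takes 0.05 s, during which the arm holds its last target. There are 200 camera calls.

### The job

For the dye-spraying air line: the brass elbow has been started by hand in the socket that its blue bench vise clamps. Screw it in, clockwise seen from above, until it tightens and its hose barb points along the red line on top of that vise; stop there without turning it clearly past the line, and let go. Leave the black elbow in the other vise as it is.

Things in the scene. Friction and masses are not known exactly. Their poses are not given: they have to be found in the camera images.
- brass_elbow (a joint): How far the brass elbow is screwed in, rad; grows clockwise seen from above. Starts at 0 to 0.4; at 1.3 its barb lies over the red line; thread ends at 2.2. Turns easily at first (0.07 N m at 0) and stiffens as its seal bites (about 0.15 N m at 0.5, 0.24 at 1.0, 0.29 at 1.3, 0.34 at 1.6). Up to 1.6 it stays where it is left; it does not sink.
- brass_grip (a point): Middle of the brass elbow's flat-sided body, on its upright turning axis, 106 mm above the table: grip here. x points level along the hose barb and turns with it, z up. Body 24 mm wide (y, the way to grip), 42 long (x -20 to 22), 27 high; the 16 mm thick barb goes on to x = 59. Blue vise below, fixed, about 110 x 165 mm, top at 62 mm; brass socket in it 31 mm wide, top at 74 mm.
- mark (a point): Outer end of the red line (7 x 56 mm) painted on the flat top of the vise that holds the brass elbow, 63 mm above the table. The line points straight out from the elbow's turning axis, 75 mm away level, to this point. It does not turn with the elbow; y points outwards along the line, z up.
- black_barb (a point): Open end of the barb of the black plastic elbow, a bystander of the same shape in an equal blue vise, already over its own red line: leave it alone. The point is 59 mm from that elbow's upright axis, 106 mm above the table; x points outwards along the barb, z up.
Not all that is in view belongs to the job. What is shaped like the part that bears brass_elbow but green is not meant.

How it is judged:
By the outcome, as a careful person would: the job done as asked, in the order asked, and still so for the second after the job is handed in, with the robot touching nothing.
It also fails if it takes over 32 s, if anything falls off the work surface, if the arm or the gripper's body presses on something with over 40 N, if the wrist force passes 120 N, or if a joint passes its speed limit or range.

## Working session

There is one attempt and no reset: what is moved stays moved. The work goes in short steps, Python scripts to look and compute and a shell command to move; the robot and the scene stay as the last step left them, time stands still between calls to the robot, and variables do not carry over. Pictures are saved under pics/ and viewed, at most 10 in all, crops included, and the job is handed in when it is done.

```bash
mkdir -p pics; cat > h.py <<'E'
import numpy as np, cv2
from rig import telemetry, get_image, manip
def K(d):
    f=d["color"].shape[0]/2/np.tan(np.radians(d["vertical_fov"])/2)
    return np.array([[f,0,d["cx"]],[0,f,d["cy"]],[0,0,1.]]), np.array([d["k1"],0,0,0.])
def cloud(d):
    k,D=K(d); h,w=d["range_z"].shape
    u,v=np.meshgrid(np.arange(w),np.arange(h))
    p=cv2.undistortPoints(np.stack([u,v],-1).reshape(-1,1,2).astype(np.float64),k,D).reshape(h,w,2)
    z=d["range_z"][...,None]
    X=np.concatenate([p*z,z],-1)
    return (X-d["t"])@d["R"]   # world
def proj(d,P):
    k,D=K(d); return cv2.projectPoints(np.array(P,float).reshape(-1,1,3),cv2.Rodrigues(np.array(d["R"]))[0],np.array(d["t"],float),k,D)[0].reshape(-1,2)
E
python3 - <<'E'
from h import *
import pickle
s=telemetry.state(); print(s)
ims=[]
for n in("scene","top"):
    d=get_image(n); pickle.dump(d,open(n+".pkl","wb")); ims.append(d["color"]); print(n,d["vertical_fov"],d["k1"],d["R"],d["t"])
cv2.imwrite("pics/a.png",cv2.resize(ims[0],(800,600))); cv2.imwrite("pics/b.png",cv2.resize(ims[1],(800,600)))
E
```

```text
{'time_s': 0.0, 'joint_positions': array([-1.32165581,  0.60015465, -0.00254837,  1.6001627 ,  0.00179445,
        0.94288824, -0.07982422]), 'qd': array([-1.01816950e-03, -1.51914331e-03,  5.65025839e-04, -1.33464356e-03,
       -9.16177893e-04, -1.43310976e-04,  9.76030332e-05]), 'joint_torque': array([-1.35116694e-03, -7.76458955e+01,  1.56463288e+00, -2.58001721e+01,
        1.23279993e-02,  9.12270014e-03,  1.57139112e-06]), 'ee_pos': array([0.23192198, 0.68634185, 0.20338386]), 'tool_rot': array([-5.09493092e-01, -3.09987828e+00,  2.52268220e-03]), 'ft_force': array([ 1.06277886, -0.19387684, -0.52440899]), 'ft_torque': array([ 0.00145137,  0.01778581, -0.02235407]), 'grip_force': 0.0, 'grip_width': 0.0852748293233112}
scene 57.818193813676594 -0.015590742737670521 [[-0.41942485  0.90772603 -0.01078182]
 [ 0.78015448  0.35435539 -0.51554945]
 [-0.46415706 -0.22464574 -0.85679199]] [ 0.18054741 -0.32513531  1.02326151]
top 55.17667321255186 -0.11119662416886154 [[-0.02156496 -0.99954316 -0.02117588]
 [-0.99512836  0.02349815 -0.09574647]
 [ 0.09620033  0.01900795 -0.99518048]] [0.03881932 0.47266705 0.82211799]
```

View pics/a.png

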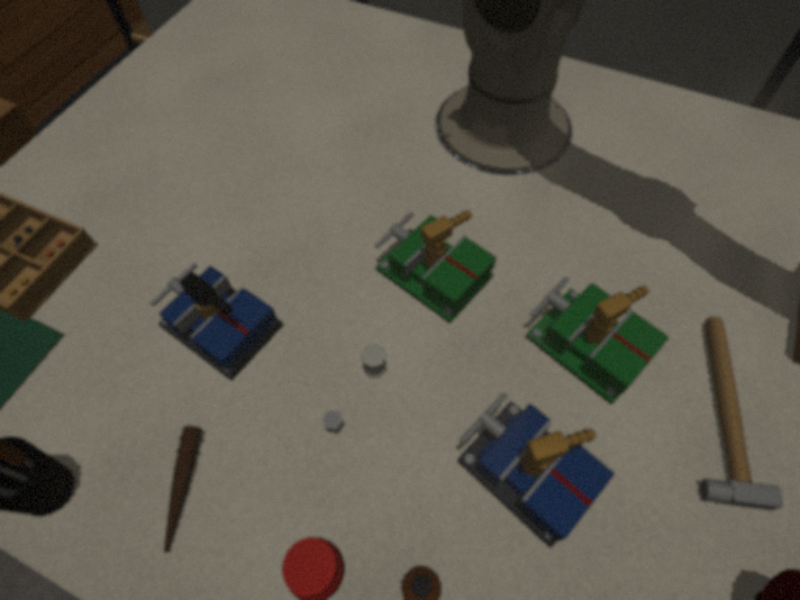

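View pics/b.png

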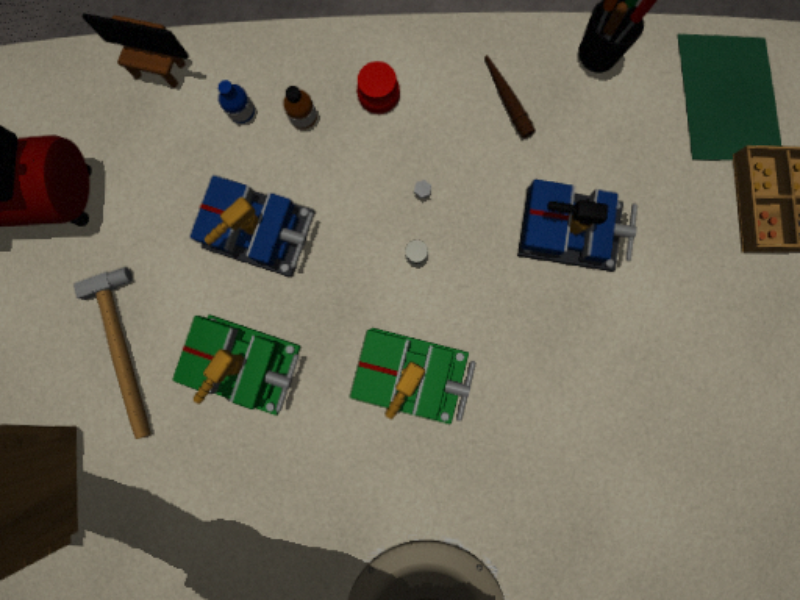

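Candidates in the top view (800x600 px): brass elbow in the blue vise (238,213), which is the one; decoys in green vises at (220,365) and (410,380); the black elbow in the other blue vise at (590,212). I'll check the choice in a close crop and measure it.

```bash
cat > meas.py <<'E'
from h import *
def meas(d,name,c0=None,verbose=True):
    W=cloud(d); hsv=cv2.cvtColor(d["color"],cv2.COLOR_BGR2HSV)
    H,S,V=[hsv[...,i].astype(int) for i in range(3)]
    near=np.ones(H.shape,bool) if c0 is None else np.hypot(W[...,0]-c0[0],W[...,1]-c0[1])<0.1
    ok=near&(d["range_z"]>0)
    br=ok&(H>10)&(H<28)&(S>110)&(W[...,2]>.088)&(W[...,2]<.135)
    rd=ok&((H<8)|(H>172))&(S>110)&(W[...,2]>.05)&(W[...,2]<.075)
    return W,br,rd
def rect(P):
    (c,s,a)=cv2.minAreaRect(P.astype(np.float32)*1000); return np.array(c)/1000,np.array(s),a
E
python3 - <<'E'
from meas import *; import pickle
for n in("top","scene"):
    d=pickle.load(open(n+".pkl","rb"))
    if n=="top":
        c0=cloud(d)[136,152]; print("seed",c0)
    W,br,rd=meas(d,n,c0)
    B=W[br];Rr=W[rd]
    print(n,len(B),len(Rr),"top z",np.percentile(B[:,2],[5,50,95]),Rr[:,2].mean())
    T=B[B[:,2]>.113]; print("flat top rect",rect(T[:,:2]),T.mean(0))
    for P,l in((B,"brass"),(Rr,"red")):
        c=P[:,:2].mean(0);u,s,v=np.linalg.svd(P[:,:2]-c);print(l,c,v[0],"ang",np.degrees(np.arctan2(v[0][1],v[0][0]))%180, np.ptp((P[:,:2]-c)@v[0]),np.ptp((P[:,:2]-c)@v[1]),rect(P[:,:2]))
d=pickle.load(open("top.pkl","rb")); cv2.imwrite("pics/c.png",cv2.resize(d["color"][100:190,110:220],None,fx=6,fy=6,interpolation=cv2.INTER_CUBIC))
E
```

```text
seed [0.58838631 0.24171176 0.12057145]
top 354 42 top z [0.10136    0.11764368 0.12136866] 0.0637464423589777
flat top rect (array([0.57783337, 0.25894614]), array([23.95983696, 75.33406067]), 42.93428039550781) [0.58644872 0.24839347 0.11872685]
brass [0.58209531 0.25114386] [-0.62133775  0.78354285] ang 128.41389031727076 0.07763205809238037 0.024291973723327608 (array([0.57852112, 0.26033762]), array([23.96930313, 77.5718689 ]), 39.45228576660156)
red [0.61131679 0.29949427] [-0.34503831 -0.9385886 ] ang 69.81586550126491 0.03545885196954463 0.00622124787050373 (array([0.61115405, 0.29937692]), array([35.47332001,  6.08187008]), 70.70433807373047)
scene 502 87 top z [0.10178825 0.11715478 0.11961396] 0.06168751325132873
flat top rect (array([0.58263989, 0.25696436]), array([23.15690231, 68.54594421]), 41.409854888916016) [0.59248556 0.24636063 0.11789677]
brass [0.58815783 0.25250546] [ 0.68641551 -0.72720956] ang 133.34703106376233 0.07642616634541702 0.02396368816041962 (array([0.5802478, 0.2600509]), array([23.65199661, 76.41067505]), 41.409854888916016)
red [0.60721288 0.29045954] [0.34124527 0.93997429] ang 70.04723901862104 0.05251101647275618 0.006020219299025297 (array([0.60669263, 0.28967676]), array([52.50213623,  5.68907928]), 69.40615844726562)
```

View pics/c.png

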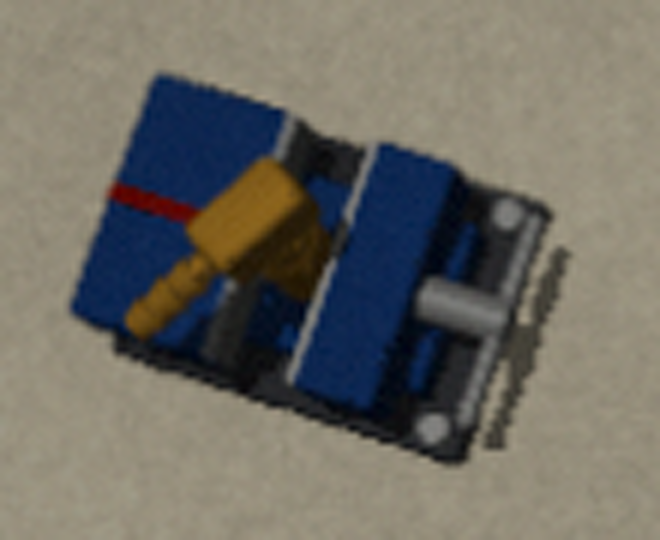

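The crop confirms the brass elbow (crop px ~(255,215)) in the blue vise. Its barb points lower-left to (140,320), and the red line runs from (195,212) to (115,190). The barb is at ~131°, the line at ~70°, and the axis at about (0.592, 0.245). Next I'll check the path for tall obstacles.

```bash
python3 - <<'E'
from h import *; import pickle
a=np.array([.232,.687]);b=np.array([.592,.245]);L=np.linalg.norm(b-a);u=(b-a)/L
for n in("top","scene"):
    d=pickle.load(open(n+".pkl","rb"));W=cloud(d).reshape(-1,3)[d["range_z"].ravel()>0]
    s=(W[:,:2]-a)@u; p=abs((W[:,:2]-a)@np.array([-u[1],u[0]]))
    for s0 in np.arange(-.1,.75,.1):
        m=(s>s0)&(s<s0+.1)&(p<.12)
        if m.any():print(n,round(s0,1),m.sum(),W[m][:,2].max().round(3))
d=get_image("wrist");cv2.imwrite("pics/w.png",d["color"])
E
```

```text
top 0.0 808 0.182
top 0.1 5134 0.181
top 0.2 3568 0.03
top 0.3 3638 0.067
top 0.4 3896 0.067
top 0.5 3949 0.122
top 0.6 3890 0.066
top 0.7 3962 0.095
scene 0.0 12 0.003
scene 0.1 1600 0.015
scene 0.2 4261 0.028
scene 0.3 5807 0.065
scene 0.4 5884 0.064
scene 0.5 6195 0.121
scene 0.6 6775 0.064
scene 0.7 6205 0.092
```

```bash
python3 -m creep '[{"z":0.03},{"z":0.03},{"x":0.0225,"y":-0.0276,"az":-0.033},{"x":0.0225,"y":-0.0276,"az":-0.033},{"x":0.0225,"y":-0.0276,"az":-0.033},{"x":0.0225,"y":-0.0276,"az":-0.033},{"x":0.0225,"y":-0.0276,"az":-0.033},{"x":0.0225,"y":-0.0276,"az":-0.033},{"x":0.0225,"y":-0.0276,"az":-0.033},{"x":0.0225,"y":-0.0276,"az":-0.033},{"x":0.0225,"y":-0.0276,"az":-0.033},{"x":0.0225,"y":-0.0276,"az":-0.033},{"x":0.0225,"y":-0.0276,"az":-0.033},{"x":0.0225,"y":-0.0276,"az":-0.033},{"x":0.0225,"y":-0.0276,"az":-0.033},{"x":0.0225,"y":-0.0276,"az":-0.033},{"x":0.0225,"y":-0.0276,"az":-0.033},{"x":0.0225,"y":-0.0276,"az":-0.033},{},{}]' 40
cat > st.py <<'E'
from meas import *; from scipy.spatial.transform import Rotation as Ro
def st():
    s=telemetry.state();M=Ro.from_rotvec(s["tool_rot"]).as_matrix()
    print("t",s["time_s"],"p",s["ee_pos"].round(4),"yaw_y",np.degrees(np.arctan2(M[1,1],M[0,1])).round(2)%180,"z",M[:,2].round(4),"F",s["ft_force"].round(1),"T",s["ft_torque"].round(3),"w",round(s["grip_width"],4),s["grip_force"],"q",s["joint_positions"].round(2))
    return s
def look(n,c0=(.592,.245)):
    d=get_image(n);W,br,rd=meas(d,n,c0)
    for m,l in((br,"brass"),(rd,"red")):
        P=W[m]
        if len(P)<15: print(n,l,"few");continue
        c,s,a=rect(P[:,:2]);lo=a if s[0]>s[1] else a+90
        x=P[:,:2]-P[:,:2].mean(0);v=np.linalg.svd(x,full_matrices=False)[2][0]
        print(n,l,len(P),"c",c,"size",s,"rect ang",lo%180,"pca",np.degrees(np.arctan2(v[1],v[0]))%180)
    return d,W,br,rd
E
python3 - <<'E'
from st import *
st(); d,W,br,rd=look("wrist"); cv2.imwrite("pics/w1.png",d["color"]); look("scene")
E
```

```text
t 0.15 p [0.2319 0.6865 0.2036] yaw_y 71.34 z [-3.0e-04 -1.2e-03 -1.0e+00] F [-0.1  0.2 -0.8] T [ 0.011 -0.028 -0.028] w 0.0855 0.0 q [-1.32  0.6  -0.    1.6   0.    0.94 -0.08]
wrist brass few
wrist red few
scene brass 496 c [0.58008087 0.26027087] size [24.94553947 77.32723236] rect ang 129.1203498840332 pca 133.46140622434427
scene red 86 c [0.60642249 0.28974451] size [52.46469879  6.28766775] rect ang 70.55152130126953 pca 70.376771162234validation failed for argument at $[0]...
```

View pics/w1.png

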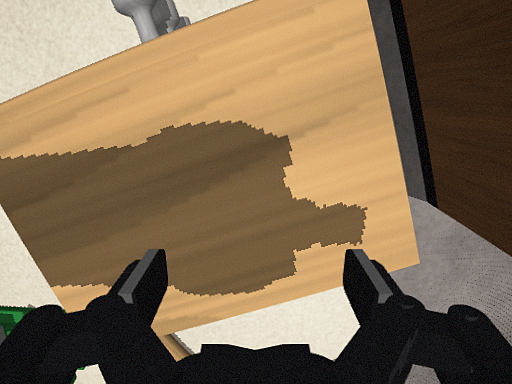

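The wrist view shows the tool over the wooden block, because the move was refused. A row probably needs all its keys, so I'll test that with one row.

```bash
python3 -m creep '[{"x":0,"y":0,"z":0.03,"ax":0,"ay":0,"az":0,"hand":1}]' 40
```

```text
time_s: 0.33
ee_pos: [0.231, 0.6838, 0.2285]
tool_rot: [-0.509, -3.099, 0.015]
ft_force: [0.6, -0.9, -0.2]
grip_width: 0.0853
grip_force: 0.0
```

```bash
python3 -m creep '[{"x":0,"y":0,"z":0.03,"ax":0,"ay":0,"az":0,"hand":1},{"x":0.0225,"y":-0.0276,"z":0,"ax":0,"ay":0,"az":-0.033,"hand":1},{"x":0.0225,"y":-0.0276,"z":0,"ax":0,"ay":0,"az":-0.033,"hand":1},{"x":0.0225,"y":-0.0276,"z":0,"ax":0,"ay":0,"az":-0.033,"hand":1},{"x":0.0225,"y":-0.0276,"z":0,"ax":0,"ay":0,"az":-0.033,"hand":1},{"x":0.0225,"y":-0.0276,"z":0,"ax":0,"ay":0,"az":-0.033,"hand":1},{"x":0.0225,"y":-0.0276,"z":0,"ax":0,"ay":0,"az":-0.033,"hand":1},{"x":0.0225,"y":-0.0276,"z":0,"ax":0,"ay":0,"az":-0.033,"hand":1},{"x":0.0225,"y":-0.0276,"z":0,"ax":0,"ay":0,"az":-0.033,"hand":1},{"x":0.0225,"y":-0.0276,"z":0,"ax":0,"ay":0,"az":-0.033,"hand":1},{"x":0.0225,"y":-0.0276,"z":0,"ax":0,"ay":0,"az":-0.033,"hand":1},{"x":0.0225,"y":-0.0276,"z":0,"ax":0,"ay":0,"az":-0.033,"hand":1},{"x":0.0225,"y":-0.0276,"z":0,"ax":0,"ay":0,"az":-0.033,"hand":1},{"x":0.0225,"y":-0.0276,"z":0,"ax":0,"ay":0,"az":-0.033,"hand":1},{"x":0.0225,"y":-0.0276,"z":0,"ax":0,"ay":0,"az":-0.033,"hand":1},{"x":0.0225,"y":-0.0276,"z":0,"ax":0,"ay":0,"az":-0.033,"hand":1},{"x":0.0225,"y":-0.0276,"z":0,"ax":0,"ay":0,"az":-0.033,"hand":1},{"x":0,"y":0,"z":0,"ax":0,"ay":0,"az":0,"hand":1},{"x":0,"y":0,"z":0,"ax":0,"ay":0,"az":0,"hand":1}]' 40
python3 - <<'E'
from st import *
st(); d,W,br,rd=look("wrist"); cv2.imwrite("pics/w2.png",d["color"])
E
```

```text
time_s: 1.92
ee_pos: [0.5933, 0.2427, 0.2642]
tool_rot: [1.307, 2.856, -0.001]
ft_force: [-1.4, 0.7, 0.3]
grip_width: 0.0854
grip_force: 0.0
t 1.9167 p [0.5933 0.2427 0.2642] yaw_y 40.83 z [ 3.e-04 -9.e-04 -1.e+00] F [-1.4  0.7  0.3] T [0.041 0.024 0.032] w 0.0854 0.0 q [-0.61  0.44  0.2   1.75 -0.1   0.96  0.34]
wrist brass 1285 c [0.57726453 0.2598764 ] size [23.14855576 77.07569122] rect ang 131.4317169189453 pca 131.67382284154786
wrist red 242 c [0.60579065 0.29007977] size [55.11930847  6.85991192] rect ang 71.02947998046875 pca 70.75680909818553
```

View pics/w2.png

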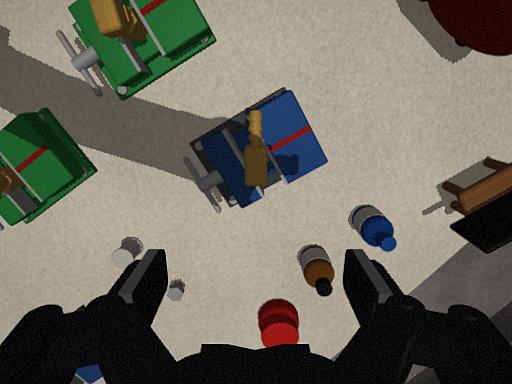

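The wrist view shows the brass elbow at (256,155), well clear of the neighbours. Barb 131.6°, line 70.8°, so it needs 1.06 rad clockwise. Axis about (0.591, 0.2455). Going down.

```bash
python3 -m creep '[{"x":-0.0023,"y":0.0028,"z":-0.03,"ax":0,"ay":0,"az":0.014,"hand":1},{"x":0,"y":0,"z":-0.03,"ax":0,"ay":0,"az":0,"hand":1},{"x":0,"y":0,"z":-0.03,"ax":0,"ay":0,"az":0,"hand":1},{"x":0,"y":0,"z":-0.027,"ax":0,"ay":0,"az":0,"hand":1},{"x":0,"y":0,"z":-0.02,"ax":0,"ay":0,"az":0,"hand":1},{"x":0,"y":0,"z":-0.02,"ax":0,"ay":0,"az":0,"hand":1},{"x":0,"y":0,"z":-0.02,"ax":0,"ay":0,"az":0,"hand":1},{"x":0,"y":0,"z":0,"ax":0,"ay":0,"az":0,"hand":1},{"x":0,"y":0,"z":0,"ax":0,"ay":0,"az":0,"hand":0.45},{"x":0,"y":0,"z":0,"ax":0,"ay":0,"az":0,"hand":0.45},{"x":0,"y":0,"z":0,"ax":0,"ay":0,"az":0,"hand":0.45},{"x":0,"y":0,"z":0,"ax":0,"ay":0,"az":0,"hand":0.45}]' 30
python3 - <<'E'
from st import *
st(); d,W,br,rd=look("wrist"); cv2.imwrite("pics/w3.png",d["color"])
E
```

```text
time_s: 2.97
ee_pos: [0.5903, 0.2486, 0.0887]
tool_rot: [1.28, 2.868, 0.003]
ft_force: [-0.9, -0.5, 0.0]
grip_width: 0.0396
grip_force: 0.0
t 2.9667 p [0.5903 0.2486 0.0887] yaw_y 41.9 z [ 0.0019  0.0011 -1.    ] F [-0.9 -0.5  0. ] T [0.06  0.033 0.011] w 0.0396 0.0 q [-0.58  0.64  0.14  1.9  -0.15  0.61  0.39]
wrist brass 5385 c [0.57795636 0.25774847] size [57.41378784 70.75725555] rect ang 167.35748291015625 pca 131.45978416002376
wrist red 830 c [0.60622461 0.28935028] size [55.8408432   7.95010519] rect ang 70.61012268066406 pca 70.8472285903912
```

View pics/w3.png

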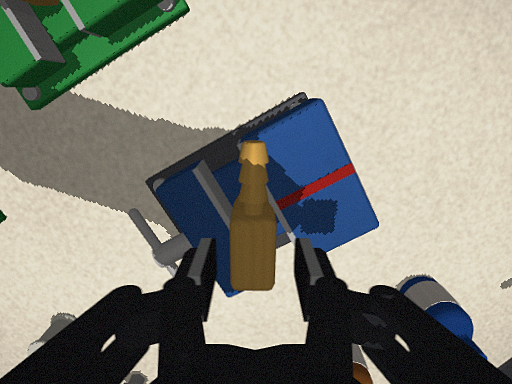

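The body is centred between the fingers (body columns 231–275, pads 214/296). I'll apply a small correction, then close.

```bash
python3 -m creep '[{"x":0.0005,"y":-0.0025,"z":-0.0015,"ax":0,"ay":0,"az":-0.004,"hand":0.45},{"x":0,"y":0,"z":0,"ax":0,"ay":0,"az":0,"hand":0.35},{"x":0,"y":0,"z":0,"ax":0,"ay":0,"az":0,"hand":0.2},{"x":0,"y":0,"z":0,"ax":0,"ay":0,"az":0,"hand":0.1},{"x":0,"y":0,"z":0,"ax":0,"ay":0,"az":0,"hand":0.1},{"x":0,"y":0,"z":0,"ax":0,"ay":0,"az":0,"hand":0.1}]' 60
python3 -c "
from st import *
st()"
```

```text
time_s: 3.52
ee_pos: [0.5912, 0.2458, 0.0865]
tool_rot: [1.286, 2.865, 0.002]
ft_force: [1.4, 0.7, 5.8]
grip_width: 0.0217
grip_force: 58.9
t 3.5167 p [0.5912 0.2458 0.0865] yaw_y 41.64 z [ 1.9e-03  7.0e-04 -1.0e+00] F [1.4 0.7 5.8] T [ 0.021 -0.26  -0.06 ] w 0.0217 58.91851723194122 q [-0.58  0.64  0.14  1.9  -0.15  0.6   0.39]
```

Firm grip, low wrist force. Turning the first 0.85 rad.

```bash
python3 -m creep '[{"x":0,"y":0,"z":0,"ax":0,"ay":0,"az":-0.05,"hand":0.1},{"x":0,"y":0,"z":0,"ax":0,"ay":0,"az":-0.05,"hand":0.1},{"x":0,"y":0,"z":0,"ax":0,"ay":0,"az":-0.05,"hand":0.1},{"x":0,"y":0,"z":0,"ax":0,"ay":0,"az":-0.05,"hand":0.1},{"x":0,"y":0,"z":0,"ax":0,"ay":0,"az":-0.05,"hand":0.1},{"x":0,"y":0,"z":0,"ax":0,"ay":0,"az":-0.05,"hand":0.1},{"x":0,"y":0,"z":0,"ax":0,"ay":0,"az":-0.05,"hand":0.1},{"x":0,"y":0,"z":0,"ax":0,"ay":0,"az":-0.05,"hand":0.1},{"x":0,"y":0,"z":0,"ax":0,"ay":0,"az":-0.05,"hand":0.1},{"x":0,"y":0,"z":0,"ax":0,"ay":0,"az":-0.05,"hand":0.1},{"x":0,"y":0,"z":0,"ax":0,"ay":0,"az":-0.05,"hand":0.1},{"x":0,"y":0,"z":0,"ax":0,"ay":0,"az":-0.05,"hand":0.1},{"x":0,"y":0,"z":0,"ax":0,"ay":0,"az":-0.05,"hand":0.1},{"x":0,"y":0,"z":0,"ax":0,"ay":0,"az":-0.05,"hand":0.1},{"x":0,"y":0,"z":0,"ax":0,"ay":0,"az":-0.05,"hand":0.1},{"x":0,"y":0,"z":0,"ax":0,"ay":0,"az":-0.05,"hand":0.1},{"x":0,"y":0,"z":0,"ax":0,"ay":0,"az":-0.05,"hand":0.1},{"x":0,"y":0,"z":0,"ax":0,"ay":0,"az":0,"hand":0.1},{"x":0,"y":0,"z":0,"ax":0,"ay":0,"az":0,"hand":0.1}]'
python3 - <<'E'
from st import *
st(); d,W,br,rd=look("wrist"); cv2.imwrite("pics/w4.png",d["color"])
E
```

```text
time_s: 5.1
ee_pos: [0.5913, 0.2458, 0.0865]
tool_rot: [2.353, 2.08, 0.003]
ft_force: [1.9, 1.0, 5.2]
grip_width: 0.0221
grip_force: 58.9
t 5.1 p [0.5913 0.2458 0.0865] yaw_y 172.94 z [ 2.1e-03  5.0e-04 -1.0e+00] F [1.9 1.  5.2] T [ 0.104 -0.316 -0.028] w 0.0221 58.94315958023071 q [-0.73  0.67  0.38  1.91 -0.41  0.63 -0.21]
wrist brass 5529 c [0.59712396 0.26243677] size [76.93849945 44.82324219] rect ang 63.3292121887207 pca 82.80761369775705
wrist red 579 c [0.60723322 0.29225998] size [49.41753769  7.20492125] rect ang 70.4825210571289 pca 73.89597044366893
```

View pics/w4.png

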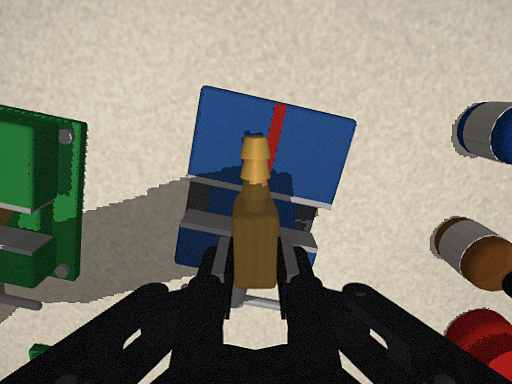

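The barb has followed the gripper (tip at (256,140)) and is now at ~83°. The line (275,120) is still ~12° further clockwise.

```bash
python3 -m creep '[{"x":0,"y":0,"z":0,"ax":0,"ay":0,"az":-0.04,"hand":0.1},{"x":0,"y":0,"z":0,"ax":0,"ay":0,"az":-0.04,"hand":0.1},{"x":0,"y":0,"z":0,"ax":0,"ay":0,"az":-0.04,"hand":0.1},{"x":0,"y":0,"z":0,"ax":0,"ay":0,"az":-0.04,"hand":0.1},{"x":0,"y":0,"z":0,"ax":0,"ay":0,"az":-0.04,"hand":0.1},{"x":0,"y":0,"z":0,"ax":0,"ay":0,"az":0,"hand":0.1},{"x":0,"y":0,"z":0,"ax":0,"ay":0,"az":0,"hand":0.1}]'
python3 - <<'E'
from st import *
st(); d,W,br,rd=look("wrist")
def edges(n):
    d,W,br,rd=look(n)
    P=W[br&(W[...,2]>.11)]; 
    for lo,hi in((.025,.06),(0,.06)):
        r=(P[:,:2]-[.5905,.2455])@[.33,.944]; Q=P[(r>lo)&(r<hi)][:,:2]
        print(" barb mean bearing from axis",np.degrees(np.arctan2(*(Q.mean(0)-[.5905,.2455])[::-1])),len(Q))
    x=W[rd][:,:2].mean(0)-[.5905,.2455]; print(" line bearing",np.degrees(np.arctan2(x[1],x[0])))
edges("scene");edges("top")
E
```

```text
time_s: 5.73
ee_pos: [0.5913, 0.2458, 0.0865]
tool_rot: [2.549, 1.835, 0.003]
ft_force: [2.1, 0.4, 5.5]
grip_width: 0.0218
grip_force: 59.0
t 5.7333 p [0.5913 0.2458 0.0865] yaw_y 161.49 z [ 2.1e-03  5.0e-04 -1.0e+00] F [2.1 0.4 5.5] T [ 0.092 -0.307  0.121] w 0.0218 58.95107567310333 q [-0.77  0.68  0.44  1.92 -0.46  0.64 -0.36]
wrist brass 5543 c [0.60036658 0.26093323] size [76.57933044 45.18758774] rect ang 51.3384895324707 pca 71.50200812432031
wrist red 370 c [0.61225433 0.30604968] size [19.93836975  6.824512  ] rect ang 71.27761840820312 pca 69.81487986857366
scene brass 214 c [0.60080853 0.26272983] size [77.02915192 16.98101044] rect ang 80.05887603759766 pca 78.045768210727
scene red 74 c [0.60682269 0.29013321] size [51.38378906  6.60720158] rect ang 71.70950317382812 pca 70.30192618331691
 barb mean bearing from axis 68.1560650270328 74
 barb mean bearing from axis 64.61685839782345 120
 line bearing 69.80764521983583
top brass 179 c [0.59296698 0.23943713] size [38.92834091 28.16244316] rect ang 22.238950729370117 pca 48.973093191465864
top red few
 barb mean bearing from axis nan 0
 barb mean bearing from axis 26.615092911674516 47
 line bearing nan<stdin>:8: RuntimeWarning: Mean of empty slice.
  ret = um.true_divide(
<stdin>:9: RuntimeWarning: Mean of empty slice.
```

The barb is at 71.5° and the line at ~70.5°. I'll nudge it, open, go straight up and check with a free view.

```bash
python3 -m creep '[{"x":0,"y":0,"z":0,"ax":0,"ay":0,"az":-0.015,"hand":0.1},{"x":0,"y":0,"z":0,"ax":0,"ay":0,"az":0,"hand":0.1},{"x":0,"y":0,"z":0,"ax":0,"ay":0,"az":0,"hand":0.1},{"x":0,"y":0,"z":0,"ax":0,"ay":0,"az":0,"hand":0.6},{"x":0,"y":0,"z":0,"ax":0,"ay":0,"az":0,"hand":0.6},{"x":0,"y":0,"z":0,"ax":0,"ay":0,"az":0,"hand":0.6},{"x":0,"y":0,"z":0,"ax":0,"ay":0,"az":0,"hand":0.6},{"x":0,"y":0,"z":0.02,"ax":0,"ay":0,"az":0,"hand":0.6},{"x":0,"y":0,"z":0.03,"ax":0,"ay":0,"az":0,"hand":0.6},{"x":0,"y":0,"z":0.03,"ax":0,"ay":0,"az":0,"hand":0.6},{"x":0,"y":0,"z":0.03,"ax":0,"ay":0,"az":0,"hand":0.6},{"x":0,"y":0,"z":0.03,"ax":0,"ay":0,"az":0,"hand":0.6},{"x":0,"y":0,"z":0.03,"ax":0,"ay":0,"az":0,"hand":0.6},{"x":0,"y":0,"z":0,"ax":0,"ay":0,"az":0,"hand":0.6},{"x":0,"y":0,"z":0,"ax":0,"ay":0,"az":0,"hand":0.6}]'
python3 - <<'E'
from st import *
st(); d,W,br,rd=look("wrist"); cv2.imwrite("pics/w5.png",d["color"]); look("scene")
a=d["range_z"]; 
T=W[br&(W[...,2]>.112)][:,:2]; c,s,an=rect(T); print(c,s,an)
E
```

```text
time_s: 7.13
ee_pos: [0.5908, 0.2458, 0.2574]
tool_rot: [2.563, 1.816, 0.005]
ft_force: [-0.4, 0.0, -0.1]
grip_width: 0.051
grip_force: 0.0
t 7.1333 p [0.5908 0.2458 0.2574] yaw_y 160.64 z [ 0.0024  0.0017 -1.    ] F [-0.4  0.  -0.1] T [-0.007  0.014 -0.001] w 0.051 0.0 q [-0.87  0.49  0.59  1.77 -0.32  0.97 -0.49]
wrist brass 1332 c [0.59651129 0.26394354] size [77.7352066  23.84163284] rect ang 71.5099868774414 pca 70.65347546838055
wrist red 89 c [0.61189954 0.30713589] size [16.75363922  5.77451134] rect ang 70.54724884033203 pca 70.58681865715494
scene brass 518 c [0.59962555 0.26297845] size [76.03297424 22.84023857] rect ang 68.96813201904297 pca 73.1345045371267
scene red 76 c [0.60710437 0.29082791] size [50.18095779  5.6230793 ] rect ang 69.41728973388672 pca 68.96389332720456
[0.59596368 0.26230597] [74.28180695 23.84163284] 71.5099868774414
```

View pics/w5.png

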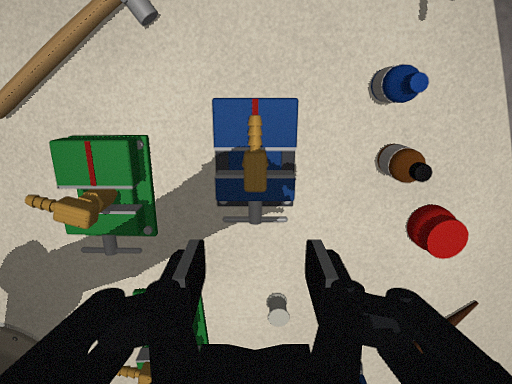

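The barb (255,115–150) lies straight over the red line (255,98–113), both at about 70.6°. The gripper is open and clear, so I'm handing in.

```bash
python3 -c "
from rig import manip; print(manip.sign_off())"
```

```text
the job is handed in; nothing more can be done
None
```

The brass elbow is screwed in until its barb lies over the red line (both at about 70.6° in the last wrist view); the gripper has let go and is clear, the black elbow was never touched, and the job was handed in at about 7 s.

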